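# Seat the specimen plate on the rotary dissecting stage and clip it down

## Robot

A 7-joint arm with a two-finger parallel gripper is mounted at the origin on the work surface. World frame = base frame: x ahead of the robot, y to its left, z up, the work surface at z = 0. Lengths are in m, angles in rad, forces in N, time in s.
With the tool pointing down it reaches from about 0.35 to 0.9 m from the base axis. Payload 19.9 kg.
Tool frame: the origin (TCP) lies midway between the tips of the shut fingers; the grasp point (between the pads) lies 19 mm behind it; z points along the fingers, y is the line along which they close (so a half turn about z gives the same grasp; the last joint's range is limited). The gripper opens to 85 mm and grips with 20 to 120 N. Pads are 22 mm wide; open, the fingers measure 114 mm over their backs; the gripper's body (76 mm by 85 mm) begins 54 mm behind the grasp point. The pads swing forward as they close: fully open they stand 13 mm farther back than shut.
Start: joints at [1.085, 0.417, -0.01, 1.614, 0.005, 1.111, -0.053], TCP at [0.268, -0.564, 0.231] pointing down, gripper open.
Joint ranges: [-2.81, 2.81], [-0.39, 2.02], [-1.27, 1.25], [0.06, 2.57], [-1.19, 4.33], [0.19, 2], [-2.82, 2.82]. Speed limits (rad/s): [1.89, 1.89, 2.39, 2.39, 3.01, 3.01, 3.01].

## Interface

Orientations are given as a unit quaternion [x, y, z, w].
In Python, from plant import get_obs, eyes, job gives the robot as it stands.
- The arm moves only by the tool move_arm, never from a script. Its argument "deltas" is a list of rows, each an object of numbers: "x", "y", "z": the shift along the tool's x, y, z in units of 40 mm (1.0 is 40 mm); "spin": the turn about the tool's z in units of 5 degrees (1.0 is 5 degrees); "gripper": the finger opening in mm, from 0 to 85.4. In form: [{"x": .., "y": .., "z": .., "spin": .., "gripper": ..}, ...]. A call has exactly 10 rows; each row is the pose to reach, as a shift and turn from the pose commanded when the call began, along the tool's axes at that moment; what a row does not reach only later rows make up. A row lasts 1/12 s, in which the tool goes at most 41.7 mm and 7.16 degrees, less where a joint would pass 70% of its speed; a pose out of reach is approached as far as the arm can. A call with a gripper value outside its range is refused whole. The fingers move at their own pace and stop on an object; "force" is the grip in N (left out, the last holds). Time passes only in rows, so rows that repeat a pose let the fingers close, or fill a call up. It gives the time, the measured TCP pose, the force, the opening and the grip force at its end, in the units of the state.
- get_obs(): the state, without advancing time (a new reading comes with each control period).
- eyes.get_image(name): name is "scene" or "top" or "wrist"; returns (picture, depth): 480x640x3 uint8, red, green, blue; 480x640 float32, m along the optical axis (not along the pixel's ray), 0 where there is no reading.
- eyes.camera_info(name): a dict with "fx", "fy", "cx", "cy" (pixels), "view" (4x4, takes a point from world to camera coordinates); the wrist camera has in their place "tool_from_camera" (4x4, takes a point from camera to tool coordinates, whose origin is the TCP and whose axes are the flange's). Camera axes: x right, y down, z forward; pixel columns grow to the right and rows downward; lengths in m; the calibration is good to about 2 mm. A picture is of the moment at which its call begins: read the wrist's pose just before it. camera_info takes no time and is no camera call.
- job.finish_job(): hands the job in; it is judged then, once.
Trained networks look in the newest picture that a camera, given by its name, has taken for a name from the list of things; names that differ only in an ending like _2 or _b are one class to them, and where a whole thing is asked for, a point or a joint stands for the part that bears it (a point fixed in the world has none). Each returns a list of dicts, best first, with "conf" (0 to 1); they miss things now and then, are a little off and sometimes report something else, mostly with a low value. They report only what shows in the picture. A call takes as long as a camera call. They do not tell look-alikes from the thing itself.
- eyes.boxes_of(camera, thing): "rect" ([left, top, right, bottom] in pixels, round what is visible of it).
- eyes.cut_out(camera, thing): "pixels" (480x640 bool, what is visible of it) and "rect" ([left, top, right, bottom] in pixels, round what is visible of it).
The state is a dict: "clock": time; "qpos": joint angles; "qd": joint speeds; "joint_efforts": joint torques, N m; "eef_pos": TCP position; "tool_rot": TCP orientation; "force": force on the tool from outside, world axes, zero at the start; "torque": the same for the moment, N m; "grip_width": finger opening in m; "gripper_force": force on a finger pad.
Only numpy, scipy, OpenCV 4.12 (cv2) and the standard library are available. Lean on these libraries where they do the work, as an engineer would, in place of code of your own. Each camera call takes 0.05 s, during which the arm holds its last target. There are 200 camera calls.

## Task

Fit the loose specimen plate onto the rotary dissecting stage: lower it over the central spindle with the stage's index pin going up through the plate's small hole, until it lies flush on the round table, without forcing or dropping it. Then swing the stage's clip over the plate as far as it goes. Leave the other things on the bench where they are.

Things in the scene. Friction and masses are not known exactly. Their poses are not given: they have to be found in the camera images.
- stage: Rotary dissecting stage, fixed to the bench. Grey foot 170 (x) x 150 (y) x 16 mm; origin at the centre of its underside, on the spindle's axis, z up. It carries a round aluminium table with an upright steel spindle and index pin, and a swing clip on its -x side. Pushing or dropping the plate onto it with more than 45 N counts as forcing: at 10 mm/s with a 5 N force stop it lands at under 25 N.
- spindle_top (a point): Top of the steel spindle, 14 mm across, on the stage's axis, 92 mm above the stage's origin; its top 10 mm taper to 6 mm across.
- table_top (a point): Centre of the flat top of the round table (112 mm across), 34 mm above the stage's origin. The index pin, 7 mm across, stands on it 36 mm from the axis, 15 mm tall, its top 1.5 mm tapering to 4 mm across. The table is locked stiffly at an angle no pose tells: the pin is 0.10 to 0.80 rad counter-clockwise (from above) of the stage's +x. Find it by eye, or by feel, plate resting lightly on the pin.
- plate: Loose aluminium specimen plate, 0.16 to 0.32 kg, starting flat on the bench: rectangle 90 (x) x 84 (y) x 8 mm with an upright grip block 34 (x) x 30 (y) mm in the middle, top 40 mm above the underside. Origin at the underside's centre, z up. A 16 mm bore for the spindle runs through plate and block at the origin. A thin dark rubber strip lies on the -x side.
- plate_grip (a point): Point on the bore's axis 31 mm above the plate's underside, at which to grip the block across the plate's y (30 mm wide) from above.
- plate_hole (a point): Centre, at the underside, of the plate's 9 mm through hole for the pin, 36 mm from the bore's axis towards the plate's +x.
- clip (a joint): Angle of the swing clip about its upright pivot, counter-clockwise from above. 0: parked, arm along the stage's -y beside the plate; 1.40 rad: at its stop, arm over the plate. Starts at 0 to 0.25 and stays where left (about 1 N at the knob moves it).
- clip_pivot (a point): On the clip's pivot axis, 74 mm from the spindle towards the stage's -x, at the height of the arm's underside, 44.5 mm above the stage's origin. The arm is 53 mm long, 14 mm wide, 4 mm thick; it passes 2.5 mm above a plate that is fully home and strikes one that is not.
- clip_knob (a point): Centre of the top of the clip's black upright round knob, 12 mm across, 34 mm tall, top 78.5 mm above the stage's origin, on the tail that points away from the arm, 45 mm from the pivot: with the clip at angle a it is at x = -74 - 45 sin a, y = 45 cos a (mm) in the stage's frame. The fingers can pinch it from above.
- jar: Bystander: pale specimen jar with a white cap, 72 mm across, 100 mm tall; origin under its centre.
- slidebox: Bystander: pale plastic slide box 75 x 100 x 35 mm; origin under its centre.
- case: Bystander: small black instrument case 100 x 70 x 50 mm; origin under its centre.
Things that resemble listed ones, but are neither listed nor needed, are in the scene too. Leave any purple or red look-alike of the plate alone.

How it is judged:
By the outcome, as a careful person would: the job done as asked, in the order asked, and still so for the second after the job is handed in, with the robot touching nothing.
It also fails if it takes over 72 s, if anything falls off the work surface, if the arm or the gripper's body presses on something with over 40 N, if the wrist force passes 120 N, or if a joint passes its speed limit or range.

## Working session

There is one attempt and no reset: what is moved stays moved. The work goes in short steps, Python scripts to look and compute and a tool call to move; the robot and the scene stay as the last step left them, time stands still between calls to the robot, and variables do not carry over. Pictures are saved under pics/ and viewed, at most 10 in all, crops included, and the job is handed in when it is done.

Besides the shell and the picture viewer there is one more tool, called after "Emit:" in YAML: its name, and indented under it one key for each argument. move_arm: Moves the arm, as the interface text tells. Its arguments: {"type":"object","properties":{"deltas":{"type":"array","items":{"type":"object","properties":{"x":{"type":"number"},"y":{"type":"number"},"z":{"type":"number"},"spin":{"type":"number"},"gripper":{"type":"number"}}}},"force":{"type":"number"}},"required":["deltas"]}

```bash
mkdir -p pics; ls; cat > h.py <<'E'
import numpy as np, cv2
from plant import get_obs, eyes, job
from scipy.spatial.transform import Rotation as R
def shot(cam,fn=None):
    o=get_obs(); im,d=eyes.get_image(cam)
    if fn: cv2.imwrite('pics/'+fn,im[:,:,::-1])
    return o,im,d
def c2w(cam,o=None):
    i=eyes.camera_info(cam)
    if cam!='wrist': return i,np.linalg.inv(i['view'])
    T=np.eye(4);T[:3,:3]=R.from_quat(o['tool_rot']).as_matrix();T[:3,3]=o['eef_pos']
    return i,T@np.array(i['tool_from_camera'])
def cloud(cam,d,o=None):
    i,M=c2w(cam,o); v,u=np.mgrid[:480,:640]
    P=np.stack([(u-i['cx'])/i['fx']*d,(v-i['cy'])/i['fy']*d,d,np.ones_like(d)],-1)@M.T
    P=P[...,:3]; P[d==0]=np.nan; return P
E
python3 - <<'E'
from h import *
for c in ['scene','top']:
    o,im,d=shot(c,c+'0.png'); P=cloud(c,d)
    for t in ['plate','stage','clip','jar','slidebox','case']:
        for r in eyes.cut_out(c,t)[:4]:
            q=P[r['pixels']]; print(c,t,round(r['conf'],2),np.round(r['rect']),np.round(np.nanmedian(q,0),3),np.round(np.nanmax(q[:,2]),3))
print(o['eef_pos'],o['tool_rot'],o['clock'])
print(eyes.camera_info('wrist'))
E
```

```text
pics
scene plate 0.83 [284. 216. 326. 242.] [ 0.58  -0.169  0.009] 0.044
scene plate 0.65 [333. 201. 366. 227.] [ 0.432 -0.17   0.009] 0.048
scene plate 0.64 [298. 256. 334. 279.] [ 0.62  -0.029  0.009] 0.046
scene plate 0.57 [238. 236. 274. 267.] [ 0.727 -0.152  0.009] 0.104
scene stage 0.79 [305. 279. 402. 355.] [0.62  0.173 0.02 ] 0.094
scene clip 0.48 [367. 278. 393. 308.] [0.54  0.161 0.05 ] 0.079
scene jar 0.78 [248. 266. 277. 314.] [0.784 0.03  0.073] 0.105
scene slidebox 0.84 [398. 357. 454. 413.] [0.581 0.412 0.034] 0.044
scene case 0.59 [258. 171. 293. 202.] [ 0.574 -0.369  0.045] 0.06
top plate 0.87 [365. 251. 405. 295.] [ 0.575 -0.18   0.009] 0.045
top plate 0.81 [354. 186. 401. 231.] [ 0.72  -0.162  0.009] 0.046
top plate 0.73 [364. 318. 416. 362.] [ 0.425 -0.182  0.009] 0.046
top plate 0.61 [304. 232. 350. 276.] [ 0.614 -0.041  0.009] 0.045
top stage 0.58 [204. 219. 275. 291.] [0.609 0.151 0.021] 0.095
top clip 0.86 [214. 282. 260. 290.] [0.541 0.153 0.05 ] 0.082
top jar 0.93 [290. 160. 321. 200.] [0.764 0.005 0.098] 0.107
top slidebox 0.74 [105. 251. 158. 291.] [0.573 0.397 0.035] 0.041
top case 0.94 [461. 248. 506. 301.] [ 0.565 -0.385  0.049] 0.057
[ 0.26830622 -0.56436922  0.23111807] [ 9.75481889e-01  2.20079641e-01 -7.14727054e-05 -1.76515080e-04] 0.35
{'fx': 420.75684638259355, 'fy': 420.75684638259355, 'cx': 322.2336913332059, 'cy': 238.1064235530501, 'tool_from_camera': array([[ 5.46154706e-04, -9.54370110e-01, -2.98625846e-01,
         7.51719218e-02],
       [ 9.99999805e-01,  4.31009953e-04,  4.51439771e-04,
        -1.57570960e-03],
       [-3.02129912e-04, -2.98626034e-01,  9.54370159e-01,
        -1.42318867e-01],
       [ 0.00000000e+00,  0.00000000e+00,  0.00000000e+00,
         1.00000000e+00]])}
```

```bash
python3 - <<'E'
import cv2
a=cv2.imread('pics/top0.png')[150:370,180:440]
cv2.imwrite('pics/t1.png',cv2.resize(a,None,fx=2.7,fy=2.7,interpolation=cv2.INTER_CUBIC))
E
```

```text
(no output)
```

View pics/t1.png

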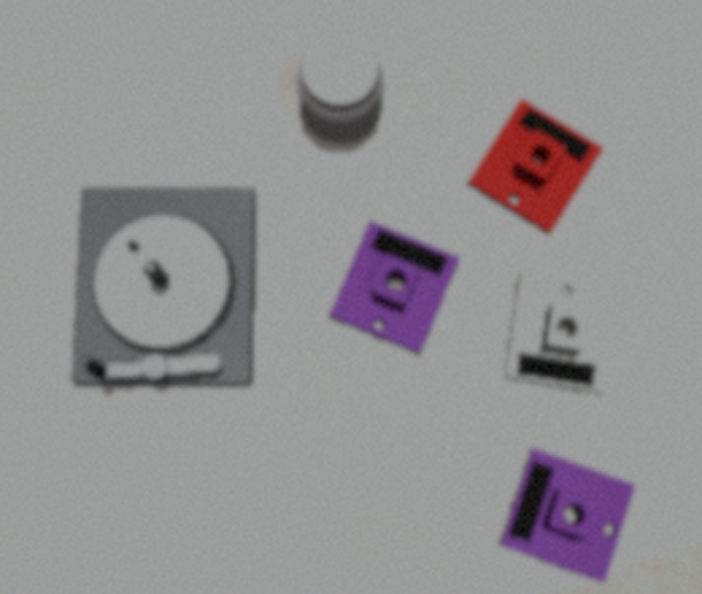

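View pics/scene0.png

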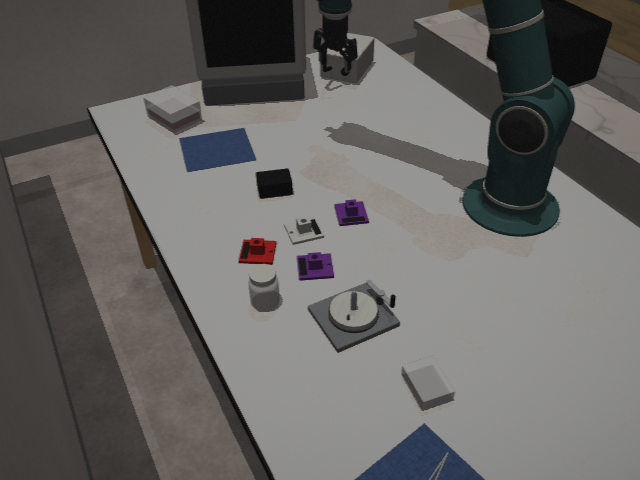

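The top picture (crop) shows four plates: purple (395,285), purple (570,515), red (537,165) and pale aluminium (557,330). The aluminium one at full pixel (385,272) fits the description, since the purple and red ones are the named look-alikes. Its hole points to world +x. The stage is at crop (165,285), with its pin up-left of the spindle. I'll move the wrist camera over the plate for the enlarged confirmation.

Emit:
move_arm:
  deltas:
    - {"x": 0.5, "y": -0.25, "z": -0.2, "spin": 0.5}
    - {"x": 1.4, "y": -0.7, "z": -0.4, "spin": 1.3}
    - {"x": 2.3, "y": -1.15, "z": -0.5, "spin": 2.1}
    - {"x": 3.2, "y": -1.6, "z": -0.5, "spin": 2.9}
    - {"x": 4.1, "y": -2.05, "z": -0.5, "spin": 3.7}
    - {"x": 5.0, "y": -2.5, "z": -0.5, "spin": 4.5}
    - {"x": 5.9, "y": -2.95, "z": -0.5, "spin": 5.3}
    - {"x": 6.8, "y": -3.4, "z": -0.5, "spin": 6.0}
    - {"x": 7.7, "y": -3.8, "z": -0.5, "spin": 6.5}
    - {"x": 8.5, "y": -4.2, "z": -0.5, "spin": 6.7}

```text
schema error: expected keys x, y, z, spin, gripper
```

Emit:
move_arm:
  deltas:
    - {"x": 0.5, "y": -0.25, "z": -0.2, "spin": 0.5, "gripper": 85}
    - {"x": 1.4, "y": -0.7, "z": -0.4, "spin": 1.3, "gripper": 85}
    - {"x": 2.3, "y": -1.15, "z": -0.5, "spin": 2.1, "gripper": 85}
    - {"x": 3.2, "y": -1.6, "z": -0.5, "spin": 2.9, "gripper": 85}
    - {"x": 4.1, "y": -2.05, "z": -0.5, "spin": 3.7, "gripper": 85}
    - {"x": 5.0, "y": -2.5, "z": -0.5, "spin": 4.5, "gripper": 85}
    - {"x": 5.9, "y": -2.95, "z": -0.5, "spin": 5.3, "gripper": 85}
    - {"x": 6.8, "y": -3.4, "z": -0.5, "spin": 6.0, "gripper": 85}
    - {"x": 7.7, "y": -3.8, "z": -0.5, "spin": 6.5, "gripper": 85}
    - {"x": 8.5, "y": -4.2, "z": -0.5, "spin": 6.7, "gripper": 85}

```text
clock: 1.53
eef_pos: [0.5047, -0.2645, 0.2515]
tool_rot: [0.997, -0.071, 0.0, -0.0]
force: [0.5, -0.1, -0.5]
grip_width: 0.0848
gripper_force: 0.0
```

Emit:
move_arm:
  deltas:
    - {"x": 0.4, "y": -0.6, "z": 0, "spin": 0, "gripper": 85}
    - {"x": 0.8, "y": -1.3, "z": 0, "spin": 0, "gripper": 85}
    - {"x": 1.2, "y": -2.0, "z": 0, "spin": 0, "gripper": 85}
    - {"x": 1.5, "y": -2.5, "z": 0, "spin": 0, "gripper": 85}
    - {"x": 1.5, "y": -2.5, "z": 0, "spin": 0, "gripper": 85}
    - {"x": 1.5, "y": -2.5, "z": 0, "spin": 0, "gripper": 85}
    - {"x": 1.5, "y": -2.5, "z": 0, "spin": 0, "gripper": 85}
    - {"x": 1.5, "y": -2.5, "z": 0, "spin": 0, "gripper": 85}
    - {"x": 1.5, "y": -2.5, "z": 0, "spin": 0, "gripper": 85}
    - {"x": 1.5, "y": -2.5, "z": 0, "spin": 0, "gripper": 85}

```text
clock: 2.37
eef_pos: [0.5764, -0.1769, 0.2514]
tool_rot: [0.997, -0.071, 0.0, 0.0]
force: [0.4, 0.3, 0.4]
grip_width: 0.0851
gripper_force: 0.0
```

```bash
python3 - <<'E'
from h import *
o,im,d=shot('wrist','w0.png'); P=cloud('wrist',d,o)
cv2.imwrite('pics/w0c.png',im[:,:,::-1])
print(o['eef_pos'],o['tool_rot'],o['clock'])
for r in eyes.cut_out('wrist','plate')[:3]:
    m=r['pixels']; q=P[m]; print(r['conf'],r['rect'],np.nanmedian(q,0))
    t=q[(q[:,2]>.034)&(q[:,2]<.048)]; b=q[(q[:,2]>.003)&(q[:,2]<.013)]
    for n,s in (('block',t),('base',b)):
        if len(s)>30:
            c,w,a=cv2.minAreaRect(s[:,:2].astype(np.float32)*1000); print(n,len(s),c,w,a,np.median(s[:,2]))
# surround: height cloud of top block regardless of mask
E
```

```text
[ 0.57637138 -0.17694586  0.2514066 ] [ 9.97475711e-01 -7.10084187e-02  3.23070378e-05  1.01410652e-04] 2.3667
0.82 [119.0, 112.0, 223.9, 233.3] [ 0.61518742 -0.04526263  0.00813609]
block 1324 (611.870849609375, -39.15640640258789) (31.21023178100586, 34.6650390625) 67.66386413574219 0.039540138418372256
base 7150 (611.654541015625, -39.2324104309082) (84.9588623046875, 90.72820281982422) 67.62904357910156 0.007859658430861616
0.78 [298.6, 290.4, 401.4, 381.0] [ 0.43113462 -0.18293457  0.00841211]
block 965 (421.333251953125, -182.28799438476562) (34.36576461791992, 32.04191207885742) 70.27814483642578 0.03984218834640241
base 4839 (421.32476806640625, -182.5213623046875) (90.25888061523438, 85.59089660644531) 70.46263885498047 0.008140634706967798
0.61 [215.1, 0.0, 345.5, 98.1] [ 0.7087573  -0.16119601  0.00804027]
block 1388 (719.9733276367188, -161.91204833984375) (30.42652130126953, 34.16654586791992) 58.30672836303711 0.039604583187676956
base 6476 (716.9600830078125, -159.96173095703125) (84.25482940673828, 82.76631927490234) 57.806514739990234 0.007777848657223141
```

View pics/w0.png

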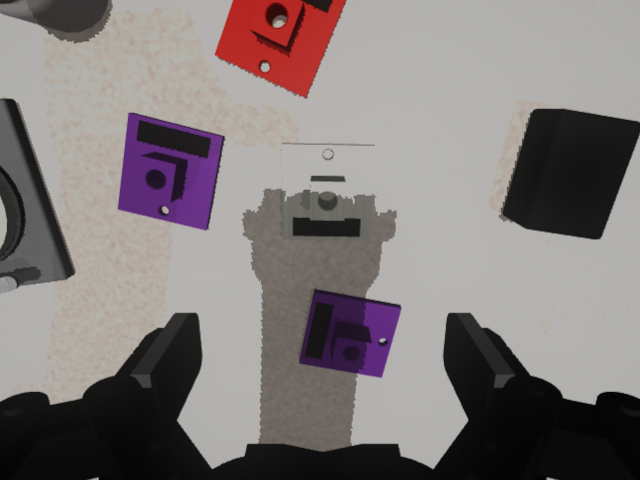

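The wrist picture shows the aluminium plate at about (328,190), with its hole at (328,154), bore at (327,200) and black strip at (326,227). Purple and red plates stand around it, so this is the right one. Next I fit it from depth.

```bash
cat >> h.py <<'E'
def fit(P,c,zlo,zhi,r=.065):
    m=(np.hypot(P[...,0]-c[0],P[...,1]-c[1])<r)&(P[...,2]>zlo)&(P[...,2]<zhi)
    q=P[m]; b=cv2.minAreaRect(q[:,:2].astype(np.float32)*1000); return len(q),np.round(b[0],1),np.round(b[1],1),round(b[2],1),np.round(np.median(q[:,2]),4)
def pix(cam,uv,z,o):
    i,M=c2w(cam,o); r=M[:3,:3]@[(uv[0]-i['cx'])/i['fx'],(uv[1]-i['cy'])/i['fy'],1]
    return M[:3,3]+r*(z-M[2,3])/r[2]
E
python3 - <<'E'
from h import *
o,im,d=shot('wrist'); P=cloud('wrist',d,o)
print('block',fit(P,(.578,-.175),.037,.043,.04)); print('base',fit(P,(.578,-.175),.005,.011,.066))
a=im[130:250,260:400]; cv2.imwrite('pics/w1.png',cv2.resize(a,None,fx=5,fy=5,interpolation=cv2.INTER_CUBIC)[...,::-1])
for uv,z in (((328,154),.008),((327,200),.04),((326,227),.008)): print(pix('wrist',uv,z,o))
E
```

```text
block (1114, array([ 573. , -180.8]), array([29.7, 34.4]), 81.5, np.float64(0.0398))
base (7042, array([ 572.7, -180.6]), array([84.1, 90.4]), 81.0, np.float64(0.008))
[ 0.6091129  -0.18606978  0.008     ]
[ 0.5741665  -0.17993462  0.04      ]
[ 0.54145334 -0.17482191  0.008     ]
```

View pics/w1.png

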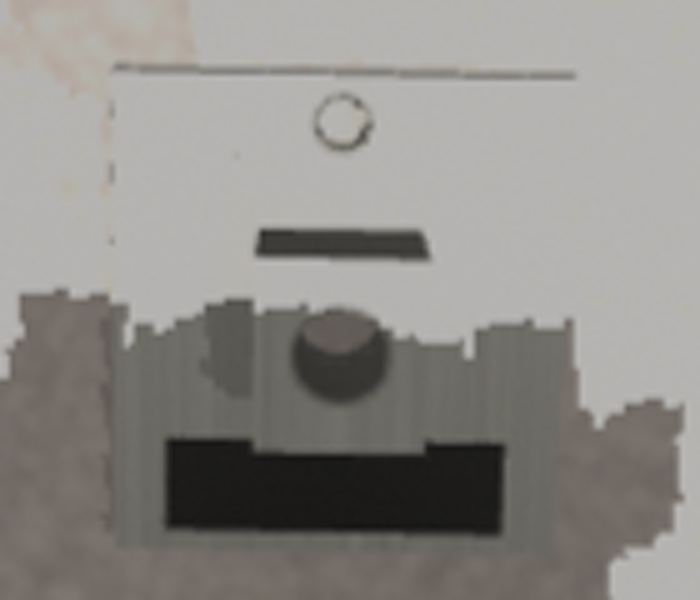

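The enlarged crop confirms it: bare aluminium, with the hole at the top, the bore in the middle and the strip at the bottom (-x). The centre is (0.573, -0.1807), yaw -0.154, and the block fit of 29.7 x 34.4 mm matches the given size.

Emit:
move_arm:
  deltas:
    - {"x": -0.07, "y": 0.11, "z": 0.4, "spin": 0.14, "gripper": 85}
    - {"x": -0.07, "y": 0.11, "z": 1.2, "spin": 0.14, "gripper": 85}
    - {"x": -0.07, "y": 0.11, "z": 2.1, "spin": 0.14, "gripper": 85}
    - {"x": -0.07, "y": 0.11, "z": 3.0, "spin": 0.14, "gripper": 85}
    - {"x": -0.07, "y": 0.11, "z": 3.9, "spin": 0.14, "gripper": 85}
    - {"x": -0.07, "y": 0.11, "z": 4.7, "spin": 0.14, "gripper": 85}
    - {"x": -0.07, "y": 0.11, "z": 5.3, "spin": 0.14, "gripper": 85}
    - {"x": -0.07, "y": 0.11, "z": 5.7, "spin": 0.14, "gripper": 70}
    - {"x": -0.07, "y": 0.11, "z": 5.9, "spin": 0.14, "gripper": 60}
    - {"x": -0.07, "y": 0.11, "z": 5.95, "spin": 0.14, "gripper": 50}

```text
clock: 3.35
eef_pos: [0.5727, -0.1799, 0.012]
tool_rot: [0.997, -0.077, -0.001, -0.0]
force: [-0.2, 1.0, 0.6]
grip_width: 0.0513
gripper_force: 0.0
```

Emit:
move_arm:
  deltas:
    - {"x": 0, "y": 0, "z": 0, "spin": 0, "gripper": 40}
    - {"x": 0, "y": 0, "z": 0, "spin": 0, "gripper": 34}
    - {"x": 0, "y": 0, "z": 0, "spin": 0, "gripper": 31}
    - {"x": 0, "y": 0, "z": 0, "spin": 0, "gripper": 28}
    - {"x": 0, "y": 0, "z": 0, "spin": 0, "gripper": 20}
    - {"x": 0, "y": 0, "z": 0, "spin": 0, "gripper": 20}
    - {"x": 0, "y": 0, "z": 0, "spin": 0, "gripper": 20}
    - {"x": 0, "y": 0, "z": 0, "spin": 0, "gripper": 20}
    - {"x": 0, "y": 0, "z": 0, "spin": 0, "gripper": 20}
    - {"x": 0, "y": 0, "z": 0, "spin": 0, "gripper": 20}
  force: 40

```text
clock: 4.18
eef_pos: [0.5741, -0.1805, 0.0147]
tool_rot: [0.997, -0.077, 0.001, 0.0]
force: [-0.4, -0.1, 6.7]
grip_width: 0.0293
gripper_force: 40.4
```

Emit:
move_arm:
  deltas:
    - {"x": 0, "y": 0, "z": -0.1, "spin": 0, "gripper": 20}
    - {"x": 0, "y": 0, "z": -0.4, "spin": 0, "gripper": 20}
    - {"x": 0, "y": 0, "z": -0.9, "spin": 0, "gripper": 20}
    - {"x": 0, "y": 0, "z": -1.6, "spin": 0, "gripper": 20}
    - {"x": 0, "y": 0, "z": -2.3, "spin": -0.3, "gripper": 20}
    - {"x": 0, "y": -0.2, "z": -3.0, "spin": -0.9, "gripper": 20}
    - {"x": -0.1, "y": -0.6, "z": -3.7, "spin": -1.7, "gripper": 20}
    - {"x": -0.2, "y": -1.1, "z": -4.3, "spin": -2.5, "gripper": 20}
    - {"x": -0.3, "y": -1.7, "z": -4.8, "spin": -3.3, "gripper": 20}
    - {"x": -0.5, "y": -2.4, "z": -5.2, "spin": -4.1, "gripper": 20}
  force: 60

```text
clock: 5.02
eef_pos: [0.5684, -0.0821, 0.2244]
tool_rot: [0.995, 0.103, 0.001, 0.001]
force: [-0.3, 0.5, -3.5]
grip_width: 0.0289
gripper_force: 60.3
```

Emit:
move_arm:
  deltas:
    - {"x": 0.1, "y": -0.7, "z": -0.3, "spin": -0.8, "gripper": 20}
    - {"x": 0.2, "y": -1.5, "z": -0.5, "spin": -1.6, "gripper": 20}
    - {"x": 0.4, "y": -2.3, "z": -0.65, "spin": -2.4, "gripper": 20}
    - {"x": 0.5, "y": -3.1, "z": -0.65, "spin": -3.2, "gripper": 20}
    - {"x": 0.6, "y": -3.9, "z": -0.65, "spin": -3.9, "gripper": 20}
    - {"x": 0.7, "y": -4.5, "z": -0.65, "spin": -4.3, "gripper": 20}
    - {"x": 0.73, "y": -4.88, "z": -0.65, "spin": -4.5, "gripper": 20}
    - {"x": 0.73, "y": -4.88, "z": -0.65, "spin": -4.5, "gripper": 20}
    - {"x": 0.73, "y": -4.88, "z": -0.65, "spin": -4.5, "gripper": 20}
    - {"x": 0.73, "y": -4.88, "z": -0.65, "spin": -4.5, "gripper": 20}

```text
clock: 5.85
eef_pos: [0.5572, 0.1136, 0.2476]
tool_rot: [0.956, 0.293, -0.0, 0.0]
force: [-0.0, -1.4, -2.3]
grip_width: 0.029
gripper_force: 60.3
```

```bash
python3 - <<'E'
from h import *
from plant import get_obs
o,im,d=shot('wrist','w2.png'); P=cloud('wrist',d,o); np.savez('w2.npz',P=P,d=d,im=im,pos=o['eef_pos'],rot=o['tool_rot'])
print(o['eef_pos'],o['tool_rot'],o['clock'],o['force'])
c=(.615,.155)
def show(n,zl,zh,r,c=c):
    m=(np.hypot(P[...,0]-c[0],P[...,1]-c[1])<r)&(P[...,2]>zl)&(P[...,2]<zh); q=P[m]
    if len(q)>3: print(n,len(q),np.median(q,0).round(4),cv2.minEnclosingCircle(q[:,:2].astype(np.float32)*1000), cv2.minAreaRect(q[:,:2].astype(np.float32)*1000))
show('spindle',.088,.096,.05); show('table',.031,.037,.09); show('pin',.046,.052,.055); show('foot',.012,.019,.14); show('knob',.07,.082,.14,(.53,.19))
# held plate
q=P[(P[...,2]>.2)]; print('held',len(q),np.nanmin(q,0),np.nanmax(q,0))
E
```

```text
[0.55722298 0.11362588 0.24764733] [ 9.56002991e-01  2.93356713e-01 -1.64492126e-06  3.46512581e-04] 5.85 [-0.02829581 -1.44291781 -2.32440546]
spindle 137 [0.6114 0.1561 0.091 ] ((611.2026977539062, 156.01231384277344), 4.698554515838623) ((611.2465209960938, 156.14254760742188), (8.540960311889648, 8.551203727722168), 66.60688018798828)
table 15049 [0.6136 0.1576 0.0338] ((604.8328857421875, 157.71469116210938), 62.30670166015625) ((611.037109375, 156.3660430908203), (111.39572143554688, 111.523193359375), 39.347347259521484)
pin 70 [0.6388 0.1792 0.0482] ((638.8949584960938, 179.1737060546875), 3.395198106765747) ((638.7517700195312, 179.14187622070312), (6.386898994445801, 6.052315711975098), 34.42617416381836)
foot 15182 [0.6507 0.1752 0.0158] ((610.9239501953125, 156.42747497558594), 111.59569549560547) ((611.18798828125, 156.14312744140625), (170.0559539794922, 150.20474243164062), 0.027658140286803246)
knob 248 [0.5345 0.2004 0.0781] ((571.49658203125, 176.92990112304688), 51.04023361206055) ((572.7332763671875, 179.18019104003906), (11.67879867553711, 102.01624298095703), 61.20707321166992)
held 90291 [0.50796541 0.06853965 0.23146387] [0.61714379 0.17496087 0.33659041]
```

View pics/w2.png

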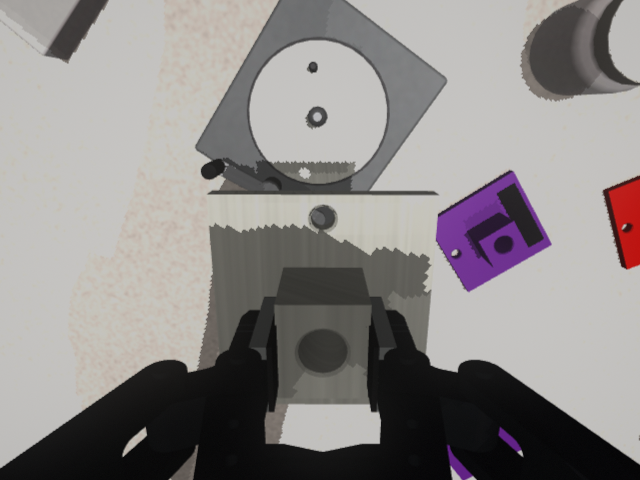

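The wrist picture shows the stage with the spindle at (317,117), the pin at (313,67) and the knob at (212,168). The held plate has its hole at (322,217) and bore at (322,350). The stage centre is (0.6112, 0.1562) with yaw 0, and the pin is 36.0 mm from it at 0.696 rad, which fits. Now I measure the held plate.

```bash
python3 - <<'E'
from h import *
f=np.load('w2.npz'); P=f['P'];im=f['im'];o=dict(eef_pos=f['pos'],tool_rot=f['rot'])
T=R.from_quat(f['rot']).as_matrix(); Q=(P-f['pos'])@T
g=cv2.cvtColor(im,cv2.COLOR_RGB2GRAY)
# plate top
m=(P[...,2]>.235)&(P[...,2]<.248)&(np.arange(480)[:,None]<300)&(np.abs(Q[...,1])<.05)
q=Q[m]; print('top',len(q),np.median(P[m][:,2]),q.min(0),q.max(0))
# front edge line: max tool x per y bin
ys=np.arange(-.036,.037,.004); xs=[q[np.abs(q[:,1]-y)<.002][:,0].max() for y in ys]
p=np.polyfit(ys,xs,1); print('front edge slope',p, 'tool yaw',2*np.arctan2(f['rot'][1],f['rot'][0]))
mb=(P[...,2]>.266)&(P[...,2]<.280)&(np.abs(Q[...,1])<.0145)&(np.arange(480)[:,None]<410); b=Q[mb]; print('block',len(b),np.median(P[mb][:,2]),cv2.minAreaRect(b[:,:2].astype(np.float32)*1000))
# hole & bore centres by dark/depth discontinuity
for n,(u,v),zz,rad in (('hole',(322,217),.241,16),('bore',(322,350),.273,30)):
    yy,xx=np.mgrid[:480,:640]; w=(np.hypot(xx-u,yy-v)<rad)
    zt=np.median(P[w][:,2]); 
    for k in range(1):
        h=w&(np.nan_to_num(P[...,2])<zz-.004); c=(xx[h].mean(),yy[h].mean())
    e=cv2.minEnclosingCircle(np.argwhere(h)[:,::-1].astype(np.float32))
    W=pix('wrist',e[0],zz,o); print(n,h.sum(),c,e,((W-f['pos'])@T).round(4))
E
```

```text
top 21445 0.24060197229994787 [ 0.00315979 -0.04370302 -0.0003358 ] [0.04547562 0.04080463 0.01264564]
front edge slope [-0.00340931  0.04526666] tool yaw 0.5954723377133612
block 7965 0.27254883980660216 ((0.1660022735595703, -0.07803535461425781), (35.77032470703125, 29.029926300048828), 0.32255515456199646)
hole 401 (np.float64(322.82044887780546), np.float64(217.1795511221945)) ((324.0, 217.0), 13.038504600524902) [ 0.0369 -0.001   0.0066]
bore 1433 (np.float64(322.45010467550594), np.float64(348.67829727843684)) ((320.2877197265625, 347.3044738769531), 26.54628562927246) [ 0.0025 -0.0022 -0.0254]
```

Emit:
move_arm:
  deltas:
    - {"x": 0.2, "y": -0.01, "z": 0, "spin": -0.2, "gripper": 20}
    - {"x": 0.6, "y": -0.03, "z": 0, "spin": -0.5, "gripper": 20}
    - {"x": 1.0, "y": -0.05, "z": 0.3, "spin": -0.8, "gripper": 20}
    - {"x": 1.4, "y": -0.07, "z": 0.8, "spin": -1.0, "gripper": 20}
    - {"x": 1.65, "y": -0.09, "z": 1.5, "spin": -1.17, "gripper": 20}
    - {"x": 1.71, "y": -0.095, "z": 2.1, "spin": -1.17, "gripper": 20}
    - {"x": 1.71, "y": -0.095, "z": 2.6, "spin": -1.17, "gripper": 20}
    - {"x": 1.71, "y": -0.095, "z": 2.9, "spin": -1.17, "gripper": 20}
    - {"x": 1.71, "y": -0.095, "z": 3.0, "spin": -1.17, "gripper": 20}
    - {"x": 1.71, "y": -0.095, "z": 3.06, "spin": -1.17, "gripper": 20}

```text
clock: 6.73
eef_pos: [0.6118, 0.1562, 0.1248]
tool_rot: [0.94, 0.342, -0.0, -0.0]
force: [0.0, 0.3, -1.6]
grip_width: 0.0292
gripper_force: 60.2
```

```bash
python3 - <<'E'
from h import *
o,im,d=shot('wrist','w3.png'); P=cloud('wrist',d,o)
print(o['eef_pos'],2*np.arctan2(o['tool_rot'][1],o['tool_rot'][0]),o['force'])
T=R.from_quat(o['tool_rot']).as_matrix(); Q=(P-o['eef_pos'])@T
m=np.hypot(P[...,0]-.611,P[...,1]-.156)<.02
for lo,hi in ((.084,.1),(.14,.16)):
    k=m&(P[...,2]>lo)&(P[...,2]<hi); q=Q[k]; print(lo,len(q), q[:,:2].mean(0) if len(q) else '')
E
```

```text
[0.61177691 0.15617818 0.12477217] 0.6990775077022726 [ 2.42334112e-04  3.35905480e-01 -1.62417669e+00]
0.084 0 
0.14 8896 [ 0.00164991 -0.00081404]
```

View pics/w3.png

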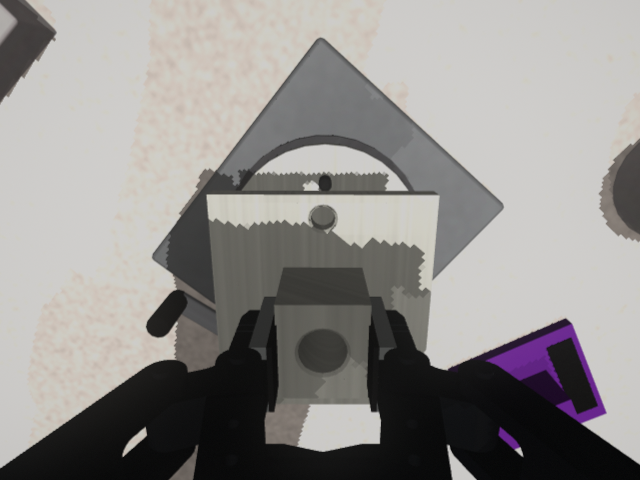

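```bash
python3 - <<'E'
from h import *
o,im,d=shot('wrist'); P=cloud('wrist',d,o); T=R.from_quat(o['tool_rot']).as_matrix(); Q=(P-o['eef_pos'])@T
print(o['eef_pos'],o['clock'])
i,M=c2w('wrist',o)
m=(P[...,2]>.043)&(P[...,2]<.053)&(np.hypot(P[...,0]-.639,P[...,1]-.179)<.015); q=Q[m]; print('pin',m.sum(),np.argwhere(m).mean(0),q.mean(0),P[m].mean(0))
# foot: front two straight edges -> fit corner against model
m=(P[...,2]>.012)&(P[...,2]<.0195)&(np.hypot(P[...,0]-.611,P[...,1]-.156)<.13); q=P[m]; print('foot max',np.percentile(q,99.7,0),q.max(0),np.percentile(q,.3,0))
m=(P[...,2]>.0315)&(P[...,2]<.0365)&(np.hypot(P[...,0]-.611,P[...,1]-.156)<.07)&(np.arange(480)[:,None]<195); q=P[m][:,:2]
th=np.arctan2(*(q-[.611,.156]).T[::-1]); r=[];
for t in np.arange(.1,1.3,.05):
    s=q[np.abs(th-t)<.025]; 
    if len(s)>3: r.append(s[np.argmax(np.hypot(*(s-[.611,.156]).T))])
r=np.array(r); A=np.c_[2*r,np.ones(len(r))]; s=np.linalg.lstsq(A,(r**2).sum(1),rcond=None)[0]; print('table',s[:2],np.sqrt(s[2]+s[0]**2+s[1]**2))
from scipy.optimize import least_squares
print('table r56',least_squares(lambda c:np.hypot(*(r-c).T)-.056,[.611,.156]).x)
zt=o['eef_pos'][2]-.0147
for n,(u,v),zz,rad in (('hole',(322,217),zt+.008,16),):
    yy,xx=np.mgrid[:480,:640]; h=(np.hypot(xx-u,yy-v)<rad)&(np.nan_to_num(P[...,2])<zz-.004)
    e=cv2.minEnclosingCircle(np.argwhere(h)[:,::-1].astype(np.float32)); W=pix('wrist',e[0],zz,o); print(n,e,((W-o['eef_pos'])@T).round(4))
q=Q[(P[...,2]>zt+.003)&(P[...,2]<zt+.013)&(np.arange(480)[:,None]<300)&(np.abs(Q[...,1])<.06)&(Q[...,0]>.018)]; 
for x in (.022,.028,.034,.04):
    s=q[np.abs(q[:,0]-x)<.002][:,1]; print('edges',x,s.min(),s.max())
E
```

```text
[0.6118783  0.15628147 0.12505006] 6.7833
pin 134 [184.67164179 324.88059701] [ 0.0363623  -0.00032475  0.07707443] [0.63951768 0.17993624 0.04798315]
foot max [0.69608929 0.23110623 0.01769831] [0.69632906 0.23132513 0.01935626] [0.52803745 0.0827568  0.01275323]
table [0.61155442 0.15650553] 0.05559257614592437
table r56 [0.61121613 0.15623645]
hole ((322.7699279785156, 218.5245361328125), 12.23038101196289) [ 0.0365 -0.0015  0.0067]
edges 0.022 -0.04371404754930093 0.04056293622901653
edges 0.028 -0.04361295087325948 0.04068748374099197
edges 0.034 -0.04351529115470677 0.04065946143786234
edges 0.04 -0.04381395176472377 0.040570754952774075
```

Emit:
move_arm:
  deltas:
    - {"x": -0.02, "y": 0.028, "z": 0, "spin": 0, "gripper": 20}
    - {"x": -0.02, "y": 0.028, "z": 0.1, "spin": 0, "gripper": 20}
    - {"x": -0.02, "y": 0.028, "z": 0.2, "spin": 0, "gripper": 20}
    - {"x": -0.02, "y": 0.028, "z": 0.3, "spin": 0, "gripper": 20}
    - {"x": -0.02, "y": 0.028, "z": 0.38, "spin": 0, "gripper": 20}
    - {"x": -0.02, "y": 0.028, "z": 0.42, "spin": 0, "gripper": 20}
    - {"x": -0.02, "y": 0.028, "z": 0.46, "spin": 0, "gripper": 20}
    - {"x": -0.02, "y": 0.028, "z": 0.5, "spin": 0, "gripper": 20}
    - {"x": -0.02, "y": 0.028, "z": 0.53, "spin": 0, "gripper": 20}
    - {"x": -0.02, "y": 0.028, "z": 0.56, "spin": 0, "gripper": 20}

```text
clock: 7.67
eef_pos: [0.6117, 0.1551, 0.1024]
tool_rot: [0.939, 0.343, 0.0, -0.0]
force: [-0.3, 0.1, -3.1]
grip_width: 0.0289
gripper_force: 60.2
```

Emit:
move_arm:
  deltas:
    - {"x": 0, "y": 0, "z": 0.03, "spin": 0, "gripper": 20}
    - {"x": 0, "y": 0, "z": 0.06, "spin": 0, "gripper": 20}
    - {"x": 0, "y": 0, "z": 0.09, "spin": 0, "gripper": 20}
    - {"x": 0, "y": 0, "z": 0.12, "spin": 0, "gripper": 20}
    - {"x": 0, "y": 0, "z": 0.15, "spin": 0, "gripper": 20}
    - {"x": 0, "y": 0, "z": 0.18, "spin": 0, "gripper": 20}
    - {"x": 0, "y": 0, "z": 0.21, "spin": 0, "gripper": 20}
    - {"x": 0, "y": 0, "z": 0.24, "spin": 0, "gripper": 20}
    - {"x": 0, "y": 0, "z": 0.27, "spin": 0, "gripper": 20}
    - {"x": 0, "y": 0, "z": 0.3, "spin": 0, "gripper": 20}

```text
clock: 8.5
eef_pos: [0.6116, 0.1552, 0.0903]
tool_rot: [0.939, 0.343, -0.0, -0.0]
force: [0.1, -0.6, -2.1]
grip_width: 0.029
gripper_force: 60.2
```

Emit:
move_arm:
  deltas:
    - {"x": 0, "y": 0, "z": 0.05, "spin": 0, "gripper": 20}
    - {"x": 0, "y": 0, "z": 0.1, "spin": 0, "gripper": 20}
    - {"x": 0, "y": 0, "z": 0.16, "spin": 0, "gripper": 20}
    - {"x": 0, "y": 0, "z": 0.22, "spin": 0, "gripper": 20}
    - {"x": 0, "y": 0, "z": 0.28, "spin": 0, "gripper": 20}
    - {"x": 0, "y": 0, "z": 0.34, "spin": 0, "gripper": 20}
    - {"x": 0, "y": 0, "z": 0.4, "spin": 0, "gripper": 20}
    - {"x": 0, "y": 0, "z": 0.46, "spin": 0, "gripper": 20}
    - {"x": 0, "y": 0, "z": 0.5, "spin": 0, "gripper": 20}
    - {"x": 0, "y": 0, "z": 0.53, "spin": 0, "gripper": 20}

```text
clock: 9.33
eef_pos: [0.6116, 0.1551, 0.069]
tool_rot: [0.939, 0.343, -0.0, -0.0]
force: [-0.1, -0.8, -1.5]
grip_width: 0.0289
gripper_force: 60.2
```

Emit:
move_arm:
  deltas:
    - {"x": 0, "y": 0, "z": 0.02, "spin": 0, "gripper": 20}
    - {"x": 0, "y": 0, "z": 0.04, "spin": 0, "gripper": 20}
    - {"x": 0, "y": 0, "z": 0.06, "spin": 0, "gripper": 20}
    - {"x": 0, "y": 0, "z": 0.08, "spin": 0, "gripper": 20}
    - {"x": 0, "y": 0, "z": 0.1, "spin": 0, "gripper": 20}
    - {"x": 0, "y": 0, "z": 0.115, "spin": 0, "gripper": 20}
    - {"x": 0, "y": 0, "z": 0.13, "spin": 0, "gripper": 20}
    - {"x": 0, "y": 0, "z": 0.14, "spin": 0, "gripper": 20}
    - {"x": 0, "y": 0, "z": 0.15, "spin": 0, "gripper": 20}
    - {"x": 0, "y": 0, "z": 0.15, "spin": 0, "gripper": 20}

```text
clock: 10.17
eef_pos: [0.6116, 0.1551, 0.0632]
tool_rot: [0.939, 0.343, -0.0, -0.0]
force: [-0.3, -0.6, -1.3]
grip_width: 0.0289
gripper_force: 60.2
```

Emit:
move_arm:
  deltas:
    - {"x": 0, "y": 0, "z": 0.01, "spin": 0, "gripper": 20}
    - {"x": 0, "y": 0, "z": 0.02, "spin": 0, "gripper": 20}
    - {"x": 0, "y": 0, "z": 0.03, "spin": 0, "gripper": 20}
    - {"x": 0, "y": 0, "z": 0.04, "spin": 0, "gripper": 20}
    - {"x": 0, "y": 0, "z": 0.05, "spin": 0, "gripper": 20}
    - {"x": 0, "y": 0, "z": 0.06, "spin": 0, "gripper": 20}
    - {"x": 0, "y": 0, "z": 0.07, "spin": 0, "gripper": 20}
    - {"x": 0, "y": 0, "z": 0.08, "spin": 0, "gripper": 20}
    - {"x": 0, "y": 0, "z": 0.08, "spin": 0, "gripper": 20}
    - {"x": 0, "y": 0, "z": 0.08, "spin": 0, "gripper": 20}

```text
clock: 11.0
eef_pos: [0.6116, 0.1551, 0.06]
tool_rot: [0.939, 0.343, -0.0, -0.0]
force: [1.7, 1.7, -1.9]
grip_width: 0.0287
gripper_force: 60.2
```

Emit:
move_arm:
  deltas:
    - {"x": 0.01, "y": 0, "z": 0.02, "spin": 0, "gripper": 20}
    - {"x": 0.01, "y": 0, "z": 0.04, "spin": 0, "gripper": 20}
    - {"x": 0.01, "y": 0, "z": 0.06, "spin": 0, "gripper": 20}
    - {"x": 0.01, "y": 0, "z": 0.08, "spin": 0, "gripper": 20}
    - {"x": 0.01, "y": 0, "z": 0.1, "spin": 0, "gripper": 20}
    - {"x": 0.01, "y": 0, "z": 0.12, "spin": 0, "gripper": 20}
    - {"x": 0.01, "y": 0, "z": 0.14, "spin": 0, "gripper": 20}
    - {"x": 0.01, "y": 0, "z": 0.16, "spin": 0, "gripper": 20}
    - {"x": 0.01, "y": 0, "z": 0.18, "spin": 0, "gripper": 20}
    - {"x": 0.01, "y": 0, "z": 0.19, "spin": 0, "gripper": 20}

```text
clock: 11.83
eef_pos: [0.6119, 0.1554, 0.0523]
tool_rot: [0.939, 0.343, -0.0, -0.0]
force: [0.1, -0.4, -1.9]
grip_width: 0.0293
gripper_force: 60.2
```

Emit:
move_arm:
  deltas:
    - {"x": 0, "y": 0, "z": 0.01, "spin": 0, "gripper": 20}
    - {"x": 0, "y": 0, "z": 0.02, "spin": 0, "gripper": 20}
    - {"x": 0, "y": 0, "z": 0.03, "spin": 0, "gripper": 20}
    - {"x": 0, "y": 0, "z": 0.04, "spin": 0, "gripper": 20}
    - {"x": 0, "y": 0, "z": 0.05, "spin": 0, "gripper": 20}
    - {"x": 0, "y": 0, "z": 0.06, "spin": 0, "gripper": 20}
    - {"x": 0, "y": 0, "z": 0.07, "spin": 0, "gripper": 20}
    - {"x": 0, "y": 0, "z": 0.075, "spin": 0, "gripper": 20}
    - {"x": 0, "y": 0, "z": 0.08, "spin": 0, "gripper": 20}
    - {"x": 0, "y": 0, "z": 0.08, "spin": 0, "gripper": 20}

```text
clock: 12.67
eef_pos: [0.6119, 0.1554, 0.0492]
tool_rot: [0.939, 0.343, -0.0, -0.0]
force: [-0.3, 0.7, -2.1]
grip_width: 0.0287
gripper_force: 60.2
```

Emit:
move_arm:
  deltas:
    - {"x": 0, "y": 0, "z": 0.003, "spin": 0, "gripper": 20}
    - {"x": 0, "y": 0, "z": 0.006, "spin": 0, "gripper": 20}
    - {"x": 0, "y": 0, "z": 0.009, "spin": 0, "gripper": 20}
    - {"x": 0, "y": 0, "z": 0.012, "spin": 0, "gripper": 20}
    - {"x": 0, "y": 0, "z": 0.012, "spin": 0, "gripper": 20}
    - {"x": 0, "y": 0, "z": 0.012, "spin": 0, "gripper": 20}
    - {"x": 0, "y": 0, "z": 0.012, "spin": 0, "gripper": 20}
    - {"x": 0, "y": 0, "z": 0.012, "spin": 0, "gripper": 20}
    - {"x": 0, "y": 0, "z": 0.012, "spin": 0, "gripper": 20}
    - {"x": 0, "y": 0, "z": 0.012, "spin": 0, "gripper": 20}

```text
clock: 13.5
eef_pos: [0.6119, 0.1553, 0.0488]
tool_rot: [0.939, 0.343, -0.0, -0.0]
force: [-1.4, -0.3, -0.6]
grip_width: 0.0287
gripper_force: 60.5
```

Emit:
move_arm:
  deltas:
    - {"x": 0, "y": 0, "z": 0.003, "spin": 0, "gripper": 20}
    - {"x": 0, "y": 0, "z": 0.006, "spin": 0, "gripper": 20}
    - {"x": 0, "y": 0, "z": 0.009, "spin": 0, "gripper": 20}
    - {"x": 0, "y": 0, "z": 0.012, "spin": 0, "gripper": 20}
    - {"x": 0, "y": 0, "z": 0.012, "spin": 0, "gripper": 20}
    - {"x": 0, "y": 0, "z": 0.012, "spin": 0, "gripper": 20}
    - {"x": 0, "y": 0, "z": 0.012, "spin": 0, "gripper": 20}
    - {"x": 0, "y": 0, "z": 0.012, "spin": 0, "gripper": 20}
    - {"x": 0, "y": 0, "z": 0.012, "spin": 0, "gripper": 20}
    - {"x": 0, "y": 0, "z": 0.012, "spin": 0, "gripper": 20}

```text
clock: 14.33
eef_pos: [0.6119, 0.1554, 0.0488]
tool_rot: [0.939, 0.343, -0.0, 0.0]
force: [-4.8, -1.8, 8.6]
grip_width: 0.0288
gripper_force: 61.7
```

Emit:
move_arm:
  deltas:
    - {"x": 0, "y": 0, "z": 0, "spin": 0, "gripper": 29}
    - {"x": 0, "y": 0, "z": 0, "spin": 0, "gripper": 31}
    - {"x": 0, "y": 0, "z": 0, "spin": 0, "gripper": 34}
    - {"x": 0, "y": 0, "z": 0, "spin": 0, "gripper": 40}
    - {"x": 0, "y": 0, "z": 0, "spin": 0, "gripper": 50}
    - {"x": 0, "y": 0, "z": 0, "spin": 0, "gripper": 55}
    - {"x": 0, "y": 0, "z": 0, "spin": 0, "gripper": 60}
    - {"x": 0, "y": 0, "z": 0, "spin": 0, "gripper": 60}
    - {"x": 0, "y": 0, "z": 0, "spin": 0, "gripper": 60}
    - {"x": 0, "y": 0, "z": 0, "spin": 0, "gripper": 60}
  force: 20

```text
clock: 15.17
eef_pos: [0.6119, 0.1554, 0.0483]
tool_rot: [0.939, 0.343, -0.0, -0.0]
force: [-0.4, -0.2, 0.2]
grip_width: 0.0596
gripper_force: 0.0
```

Emit:
move_arm:
  deltas:
    - {"x": 0, "y": 0, "z": -0.1, "spin": 0, "gripper": 60}
    - {"x": 0, "y": 0, "z": -0.4, "spin": 0, "gripper": 60}
    - {"x": 0, "y": 0, "z": -0.9, "spin": 0, "gripper": 60}
    - {"x": 0, "y": 0, "z": -1.5, "spin": 0, "gripper": 60}
    - {"x": 0, "y": 0, "z": -2.2, "spin": 0, "gripper": 60}
    - {"x": -0.3, "y": 0, "z": -2.9, "spin": 0, "gripper": 60}
    - {"x": -0.8, "y": 0, "z": -3.6, "spin": 0, "gripper": 60}
    - {"x": -1.3, "y": 0, "z": -4.2, "spin": 0, "gripper": 60}
    - {"x": -1.6, "y": 0, "z": -4.6, "spin": 0, "gripper": 60}
    - {"x": -1.8, "y": 0, "z": -4.8, "spin": 0, "gripper": 60}

```text
clock: 16.0
eef_pos: [0.5567, 0.1085, 0.2438]
tool_rot: [0.94, 0.342, 0.002, 0.001]
force: [0.1, 0.2, 0.3]
grip_width: 0.0604
gripper_force: 0.0
```

Emit:
move_arm:
  deltas:
    - {"x": 0, "y": 0, "z": 0, "spin": 0, "gripper": 60}
    - {"x": 0, "y": 0, "z": 0, "spin": 0, "gripper": 60}
    - {"x": 0, "y": 0, "z": 0, "spin": 0, "gripper": 60}
    - {"x": 0, "y": 0, "z": 0, "spin": 0, "gripper": 60}
    - {"x": 0, "y": 0, "z": 0, "spin": 0, "gripper": 60}
    - {"x": 0, "y": 0, "z": 0, "spin": 0, "gripper": 60}
    - {"x": 0, "y": 0, "z": 0, "spin": 0, "gripper": 60}
    - {"x": 0, "y": 0, "z": 0, "spin": 0, "gripper": 60}
    - {"x": 0, "y": 0, "z": 0, "spin": 0, "gripper": 60}
    - {"x": 0, "y": 0, "z": 0, "spin": 0, "gripper": 60}

```text
clock: 16.83
eef_pos: [0.5569, 0.1091, 0.2403]
tool_rot: [0.939, 0.343, -0.0, -0.0]
force: [0.5, 0.0, -0.6]
grip_width: 0.06
gripper_force: 0.0
```

```bash
python3 - <<'E'
from h import *
o,im,d=shot('wrist','w4.png'); P=cloud('wrist',d,o)
print(o['eef_pos'],2*np.arctan2(o['tool_rot'][1],o['tool_rot'][0]),o['force'],o['clock'],o['qpos'])
c=(.611,.156)
print('plate top',fit(P,c,.0385,.0455,.068)); print('block',fit(P,c,.070,.078,.03)); print('spindle',fit(P,c,.088,.096,.012))
for e,t in ((1,.699),(-1,.699)):
    for ang in (0,np.pi/2):
        x=np.array(c)+e*.03*np.array([np.cos(t+ang),np.sin(t+ang)]); m=np.hypot(P[...,0]-x[0],P[...,1]-x[1])<.003; print(np.round(x,3),np.nanmedian(P[m][:,2]).round(4),m.sum())
k=(.535,.2); m=(np.hypot(P[...,0]-k[0],P[...,1]-k[1])<.03)&(P[...,2]>.0765)&(P[...,2]<.082); q=P[m]; print('knob',len(q),q.mean(0),cv2.minEnclosingCircle(q[:,:2].astype(np.float32)*1000),np.argwhere(m).mean(0))
E
```

```text
[0.55690336 0.10906234 0.24029357] 0.6994842627444701 [ 0.54760472  0.00348434 -0.61452148] 16.8333 [ 0.10157811  0.33569301 -0.43261958  1.73844613  0.15538062  1.10132427
 -1.25165386]
plate top (10857, array([604.2, 151.8]), array([106.1,  85.6]), 39.8, np.float64(0.0419))
block (1715, array([610.9, 156.5]), array([33.1, 30. ]), 40.1, np.float64(0.0738))
spindle (139, array([611.5, 156.6]), array([8.3, 8.1]), 40.2, np.float64(0.091))
[0.634 0.175] 0.0415 48
[0.592 0.179] 0.0418 50
[0.588 0.137] 0.0426 46
[0.63  0.133] 0.0417 49
knob 211 [0.53362888 0.20099794 0.0781892 ] ((533.555419921875, 201.0459442138672), 5.954351425170898) [156.51658768 205.27488152]
```

View pics/w4.png

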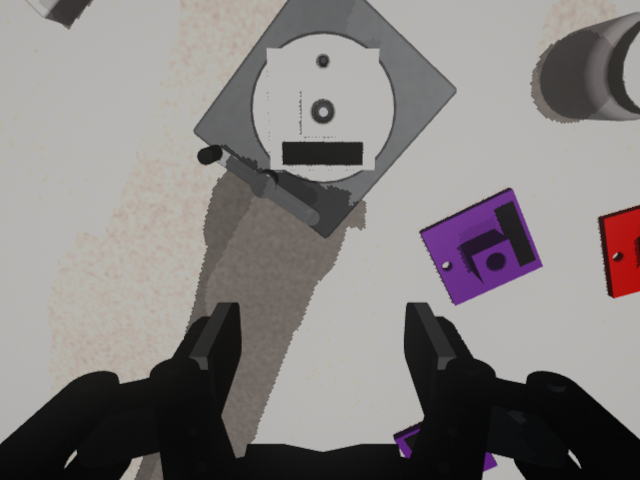

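The wrist picture shows the plate seated: the pin is up in the hole at (322,61), the spindle is through the block at (322,111), and the plate top is at 42 mm everywhere. The knob at (208,154) measures (0.534, 0.200), so the clip angle is about 0.08. Now I pinch the knob.

Emit:
move_arm:
  deltas:
    - {"x": 0.1, "y": -0.2, "z": 0.1, "spin": 0, "gripper": 50}
    - {"x": 0.3, "y": -0.7, "z": 0.4, "spin": 0, "gripper": 40}
    - {"x": 0.6, "y": -1.3, "z": 0.8, "spin": 0, "gripper": 34}
    - {"x": 0.9, "y": -1.8, "z": 1.3, "spin": 0, "gripper": 32}
    - {"x": 1.03, "y": -2.11, "z": 1.9, "spin": 0, "gripper": 32}
    - {"x": 1.03, "y": -2.11, "z": 2.5, "spin": 0, "gripper": 32}
    - {"x": 1.03, "y": -2.11, "z": 3.0, "spin": 0, "gripper": 32}
    - {"x": 1.03, "y": -2.11, "z": 3.3, "spin": 0, "gripper": 32}
    - {"x": 1.03, "y": -2.11, "z": 3.4, "spin": 0, "gripper": 32}
    - {"x": 1.03, "y": -2.11, "z": 3.4, "spin": 0, "gripper": 32}

```text
clock: 17.72
eef_pos: [0.5337, 0.2003, 0.1038]
tool_rot: [0.939, 0.343, -0.001, -0.0]
force: [-0.0, -0.1, 0.9]
grip_width: 0.0319
gripper_force: 0.0
```

Emit:
move_arm:
  deltas:
    - {"x": 0, "y": 0, "z": 0.15, "spin": 0, "gripper": 32}
    - {"x": 0, "y": 0, "z": 0.35, "spin": 0, "gripper": 32}
    - {"x": 0, "y": 0, "z": 0.55, "spin": 0, "gripper": 32}
    - {"x": 0, "y": 0, "z": 0.75, "spin": 0, "gripper": 32}
    - {"x": 0, "y": 0, "z": 0.9, "spin": 0, "gripper": 32}
    - {"x": 0, "y": 0, "z": 1.05, "spin": 0, "gripper": 32}
    - {"x": 0, "y": 0, "z": 1.15, "spin": 0, "gripper": 32}
    - {"x": 0, "y": 0, "z": 1.2, "spin": 0, "gripper": 32}
    - {"x": 0, "y": 0, "z": 1.22, "spin": 0, "gripper": 32}
    - {"x": 0, "y": 0, "z": 1.22, "spin": 0, "gripper": 32}

```text
clock: 18.55
eef_pos: [0.5341, 0.2002, 0.0555]
tool_rot: [0.939, 0.343, -0.0, -0.0]
force: [-0.6, 0.2, 0.6]
grip_width: 0.0323
gripper_force: 0.0
```

Emit:
move_arm:
  deltas:
    - {"x": 0, "y": 0, "z": 0, "spin": 0, "gripper": 25}
    - {"x": 0, "y": 0, "z": 0, "spin": 0, "gripper": 20}
    - {"x": 0, "y": 0, "z": 0, "spin": 0, "gripper": 16}
    - {"x": 0, "y": 0, "z": 0, "spin": 0, "gripper": 13}
    - {"x": 0, "y": 0, "z": 0, "spin": 0, "gripper": 10}
    - {"x": 0, "y": 0, "z": 0, "spin": 0, "gripper": 6}
    - {"x": 0, "y": 0, "z": 0, "spin": 0, "gripper": 6}
    - {"x": 0, "y": 0, "z": 0, "spin": 0, "gripper": 6}
    - {"x": 0, "y": 0, "z": 0, "spin": 0, "gripper": 6}
    - {"x": 0, "y": 0, "z": 0, "spin": 0, "gripper": 6}
  force: 25

```text
clock: 19.38
eef_pos: [0.5341, 0.2001, 0.0556]
tool_rot: [0.939, 0.343, 0.0, 0.0]
force: [-0.3, -1.8, 5.4]
grip_width: 0.0108
gripper_force: 24.6
```

Emit:
move_arm:
  deltas:
    - {"x": -0.06, "y": -0.04, "z": 0, "spin": 0, "gripper": 6}
    - {"x": -0.11, "y": -0.068, "z": 0, "spin": 0, "gripper": 6}
    - {"x": -0.212, "y": -0.115, "z": 0, "spin": 0, "gripper": 6}
    - {"x": -0.317, "y": -0.156, "z": 0, "spin": 0, "gripper": 6}
    - {"x": -0.426, "y": -0.181, "z": 0, "spin": 0, "gripper": 6}
    - {"x": -0.537, "y": -0.2, "z": 0, "spin": 0, "gripper": 6}
    - {"x": -0.649, "y": -0.203, "z": 0, "spin": 0, "gripper": 6}
    - {"x": -0.705, "y": -0.202, "z": 0, "spin": 0, "gripper": 6}
    - {"x": -0.761, "y": -0.2, "z": 0, "spin": 0, "gripper": 6}
    - {"x": -0.761, "y": -0.2, "z": 0, "spin": 0, "gripper": 6}

```text
clock: 20.22
eef_pos: [0.5056, 0.1865, 0.0557]
tool_rot: [0.939, 0.343, 0.0, 0.0]
force: [2.2, -2.7, 3.8]
grip_width: 0.0112
gripper_force: 24.9
```

Emit:
move_arm:
  deltas:
    - {"x": -0.05, "y": 0.007, "z": 0, "spin": 0, "gripper": 6}
    - {"x": -0.112, "y": 0.016, "z": 0, "spin": 0, "gripper": 6}
    - {"x": -0.221, "y": 0.044, "z": 0, "spin": 0, "gripper": 6}
    - {"x": -0.326, "y": 0.083, "z": 0, "spin": 0, "gripper": 6}
    - {"x": -0.427, "y": 0.132, "z": 0, "spin": 0, "gripper": 6}
    - {"x": -0.523, "y": 0.191, "z": 0, "spin": 0, "gripper": 6}
    - {"x": -0.57, "y": 0.225, "z": 0, "spin": 0, "gripper": 6}
    - {"x": -0.613, "y": 0.259, "z": 0, "spin": 0, "gripper": 6}
    - {"x": -0.635, "y": 0.277, "z": 0, "spin": 0, "gripper": 6}
    - {"x": -0.655, "y": 0.296, "z": 0, "spin": 0, "gripper": 6}

```text
clock: 21.05
eef_pos: [0.4904, 0.162, 0.0553]
tool_rot: [0.939, 0.344, -0.002, -0.001]
force: [-16.4, 9.0, 16.7]
grip_width: 0.0109
gripper_force: 26.6
```

Emit:
move_arm:
  deltas:
    - {"x": 0, "y": 0, "z": 0, "spin": 0, "gripper": 6}
    - {"x": 0, "y": 0, "z": 0, "spin": 0, "gripper": 6}
    - {"x": 0, "y": 0, "z": 0, "spin": 0, "gripper": 6}
    - {"x": 0, "y": 0, "z": 0, "spin": 0, "gripper": 6}
    - {"x": 0, "y": 0, "z": 0, "spin": 0, "gripper": 9}
    - {"x": 0, "y": 0, "z": 0, "spin": 0, "gripper": 13}
    - {"x": 0, "y": 0, "z": 0, "spin": 0, "gripper": 18}
    - {"x": 0, "y": 0, "z": 0, "spin": 0, "gripper": 24}
    - {"x": 0, "y": 0, "z": 0, "spin": 0, "gripper": 30}
    - {"x": 0, "y": 0, "z": 0, "spin": 0, "gripper": 32}

```text
clock: 21.88
eef_pos: [0.4931, 0.1604, 0.0554]
tool_rot: [0.94, 0.343, -0.0, 0.0]
force: [0.1, -0.8, -0.6]
grip_width: 0.0323
gripper_force: 0.0
```

Emit:
move_arm:
  deltas:
    - {"x": 0, "y": 0, "z": 0, "spin": 0, "gripper": 32}
    - {"x": 0, "y": 0, "z": -0.1, "spin": 0, "gripper": 32}
    - {"x": 0, "y": 0, "z": -0.4, "spin": 0, "gripper": 32}
    - {"x": 0, "y": 0, "z": -0.9, "spin": 0, "gripper": 32}
    - {"x": 0, "y": 0, "z": -1.5, "spin": 0, "gripper": 32}
    - {"x": 0, "y": 0, "z": -2.2, "spin": 0, "gripper": 32}
    - {"x": 0, "y": 0, "z": -2.9, "spin": 0, "gripper": 32}
    - {"x": 0, "y": 0, "z": -3.6, "spin": 0, "gripper": 40}
    - {"x": 0, "y": 0, "z": -4.2, "spin": 0, "gripper": 50}
    - {"x": 0, "y": 0, "z": -4.5, "spin": 0, "gripper": 60}

```text
clock: 22.72
eef_pos: [0.4938, 0.1612, 0.2395]
tool_rot: [0.939, 0.343, 0.002, 0.0]
force: [0.8, -0.2, 1.0]
grip_width: 0.0594
gripper_force: 0.0
```

```bash
python3 - <<'E'
from h import *
o,im,d=shot('wrist','w5.png'); P=cloud('wrist',d,o)
print(o['eef_pos'],2*np.arctan2(o['tool_rot'][1],o['tool_rot'][0]),o['force'],o['clock'])
k=(.4935,.163); m=(np.hypot(P[...,0]-k[0],P[...,1]-k[1])<.03)&(P[...,2]>.0765)&(P[...,2]<.082); q=P[m]; print('knob',len(q),q.mean(0) if len(q) else'',np.argwhere(m).mean(0))
for n,zl,zh,r in (('plate',.0385,.0455,.068),('block',.070,.078,.03),('foot',.012,.019,.14)): print(n,fit(P,(.611,.156),zl,zh,r))
m=(P[...,2]>.0468)&(P[...,2]<.0505)&(np.hypot(P[...,0]-.55,P[...,1]-.156)<.09); q=P[m]; print('arm',len(q),cv2.minAreaRect(q[:,:2].astype(np.float32)*1000))
E
```

```text
[0.49382211 0.16121335 0.23953809] 0.699813230740593 [ 0.79438818 -0.15124957  1.04960004] 22.7167
knob 198 [0.49373685 0.16662947 0.07831282] [209.41414141 318.47979798]
plate (10233, array([608.1, 158.5]), array([91.9, 91.3]), 40.0, np.float64(0.0418))
block (1877, array([610.8, 156.6]), array([33.6, 30.6]), 40.2, np.float64(0.0737))
foot (16398, array([611.3, 156.1]), array([150.1, 170.2]), 90.0, np.float64(0.0158))
arm 1632 ((566.3021850585938, 157.51751708984375), (144.22959899902344, 38.53653335571289), 3.6582438945770264)
```

View pics/w5.png

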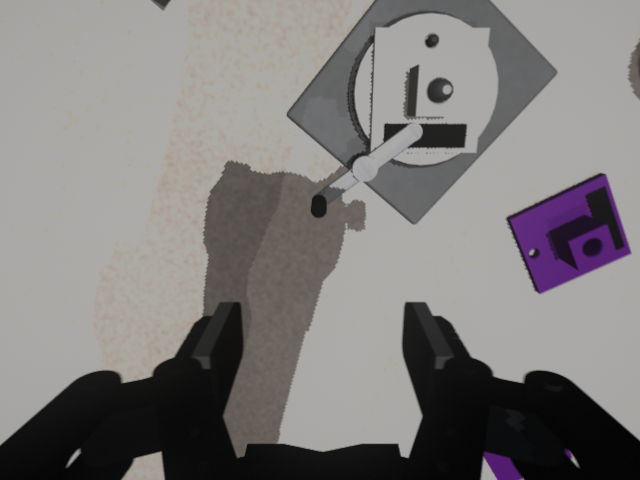

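The wrist picture shows the clip arm over the plate's strip, tip at (417,131) and knob at (318,207). The knob measures about 1.34 rad, slightly short of the 1.40 stop, so I'll push it home with a flat finger and back away.

Emit:
move_arm:
  deltas:
    - {"x": 0.08, "y": -0.08, "z": 0.1, "spin": 0.6, "gripper": 45}
    - {"x": 0.08, "y": -0.08, "z": 0.4, "spin": 1.6, "gripper": 36}
    - {"x": 0.08, "y": -0.08, "z": 0.8, "spin": 2.7, "gripper": 32}
    - {"x": 0.08, "y": -0.08, "z": 1.3, "spin": 3.8, "gripper": 32}
    - {"x": 0.08, "y": -0.08, "z": 1.8, "spin": 4.9, "gripper": 32}
    - {"x": 0.08, "y": -0.08, "z": 2.3, "spin": 6.0, "gripper": 32}
    - {"x": 0.08, "y": -0.08, "z": 2.8, "spin": 7.0, "gripper": 32}
    - {"x": 0.08, "y": -0.08, "z": 3.1, "spin": 7.7, "gripper": 32}
    - {"x": 0.08, "y": -0.08, "z": 3.2, "spin": 8.0, "gripper": 32}
    - {"x": 0.08, "y": -0.08, "z": 3.2, "spin": 8.0, "gripper": 32}

```text
clock: 23.6
eef_pos: [0.4926, 0.1651, 0.1063]
tool_rot: [1.0, 0.0, -0.001, 0.0]
force: [0.0, 0.1, 0.2]
grip_width: 0.0319
gripper_force: 0.0
```

Emit:
move_arm:
  deltas:
    - {"x": 0, "y": 0, "z": 0.05, "spin": 0, "gripper": 32}
    - {"x": 0, "y": 0, "z": 0.2, "spin": 0, "gripper": 32}
    - {"x": 0, "y": 0, "z": 0.4, "spin": 0, "gripper": 32}
    - {"x": 0, "y": 0, "z": 0.6, "spin": 0, "gripper": 32}
    - {"x": 0, "y": 0, "z": 0.8, "spin": 0, "gripper": 32}
    - {"x": 0, "y": 0, "z": 1.0, "spin": 0, "gripper": 32}
    - {"x": 0, "y": 0, "z": 1.15, "spin": 0, "gripper": 32}
    - {"x": 0, "y": 0, "z": 1.25, "spin": 0, "gripper": 32}
    - {"x": 0, "y": 0, "z": 1.3, "spin": 0, "gripper": 32}
    - {"x": 0, "y": 0, "z": 1.3, "spin": 0, "gripper": 32}

```text
clock: 24.43
eef_pos: [0.4934, 0.1652, 0.0551]
tool_rot: [1.0, 0.001, -0.0, 0.0]
force: [0.1, 0.0, -0.4]
grip_width: 0.032
gripper_force: 0.0
```

Emit:
move_arm:
  deltas:
    - {"x": 0, "y": 0.05, "z": 0, "spin": 0, "gripper": 32}
    - {"x": 0, "y": 0.1, "z": 0, "spin": 0, "gripper": 32}
    - {"x": 0, "y": 0.15, "z": 0, "spin": 0, "gripper": 32}
    - {"x": 0, "y": 0.19, "z": 0, "spin": 0, "gripper": 32}
    - {"x": 0, "y": 0.23, "z": 0, "spin": 0, "gripper": 32}
    - {"x": 0, "y": 0.26, "z": 0, "spin": 0, "gripper": 32}
    - {"x": 0, "y": 0.29, "z": 0, "spin": 0, "gripper": 32}
    - {"x": 0, "y": 0.31, "z": 0, "spin": 0, "gripper": 32}
    - {"x": 0, "y": 0.33, "z": 0, "spin": 0, "gripper": 32}
    - {"x": 0, "y": 0.34, "z": 0, "spin": 0, "gripper": 32}

```text
clock: 25.27
eef_pos: [0.4935, 0.1529, 0.0556]
tool_rot: [1.0, 0.001, 0.0, -0.001]
force: [-1.8, 9.3, -0.9]
grip_width: 0.0319
gripper_force: 5.0
```

Emit:
move_arm:
  deltas:
    - {"x": 0, "y": 0.02, "z": 0, "spin": 0, "gripper": 32}
    - {"x": 0, "y": 0.02, "z": 0, "spin": 0, "gripper": 32}
    - {"x": 0, "y": -0.05, "z": 0, "spin": 0, "gripper": 32}
    - {"x": 0, "y": -0.15, "z": 0, "spin": 0, "gripper": 32}
    - {"x": 0, "y": -0.2, "z": 0, "spin": 0, "gripper": 32}
    - {"x": 0, "y": -0.2, "z": 0, "spin": 0, "gripper": 32}
    - {"x": 0, "y": -0.2, "z": -0.2, "spin": 0, "gripper": 32}
    - {"x": 0, "y": -0.2, "z": -0.7, "spin": 0, "gripper": 32}
    - {"x": 0, "y": -0.2, "z": -1.3, "spin": 0, "gripper": 32}
    - {"x": 0, "y": -0.2, "z": -2.0, "spin": 0, "gripper": 32}

```text
clock: 26.1
eef_pos: [0.4929, 0.1592, 0.1363]
tool_rot: [1.0, 0.001, -0.001, 0.0]
force: [-0.3, -0.1, 0.4]
grip_width: 0.0325
gripper_force: 0.0
```

Emit:
move_arm:
  deltas:
    - {"x": 0, "y": 0, "z": -0.6, "spin": 0, "gripper": 32}
    - {"x": 0, "y": 0, "z": -1.2, "spin": 0, "gripper": 32}
    - {"x": 0, "y": 0, "z": -1.8, "spin": 0, "gripper": 32}
    - {"x": 0, "y": 0, "z": -2.3, "spin": 0, "gripper": 32}
    - {"x": 0, "y": 0, "z": -2.5, "spin": 0, "gripper": 32}
    - {"x": 0, "y": 0, "z": -2.5, "spin": 0, "gripper": 32}
    - {"x": 0, "y": 0, "z": -2.5, "spin": 0, "gripper": 32}
    - {"x": 0, "y": 0, "z": -2.5, "spin": 0, "gripper": 32}
    - {"x": 0, "y": 0, "z": -2.5, "spin": 0, "gripper": 32}
    - {"x": 0, "y": 0, "z": -2.5, "spin": 0, "gripper": 32}

```text
clock: 26.93
eef_pos: [0.4932, 0.1595, 0.2346]
tool_rot: [1.0, 0.001, -0.001, 0.0]
force: [0.6, -1.0, -0.2]
grip_width: 0.0317
gripper_force: 0.0
```

```bash
python3 - <<'E'
from h import *
o,im,d=shot('wrist','w6.png'); P=cloud('wrist',d,o)
print(o['eef_pos'],o['force'],o['clock'])
k=(.4935,.163); m=(np.hypot(P[...,0]-k[0],P[...,1]-k[1])<.03)&(P[...,2]>.0765)&(P[...,2]<.082); q=P[m]; print('knob',len(q),q.mean(0))
for n,zl,zh,r in (('block',.070,.078,.03),('foot',.012,.019,.14),('spindle',.088,.096,.012)): 
    try: print(n,fit(P,(.611,.156),zl,zh,r))
    except Exception as e: print(n,'none')
E
```

```text
[0.49319931 0.15953263 0.2345985 ] [ 0.58525776 -1.00824019 -0.17936527] 26.9333
knob 199 [0.49300604 0.16404638 0.07827401]
block (2122, array([610.7, 156.7]), array([34.2, 30.2]), 40.0, np.float64(0.0737))
foot (11726, array([586. , 156.4]), array([119.5, 150.2]), 0.1, np.float64(0.0157))
spindle (175, array([611. , 156.6]), array([8.6, 8.1]), 0.8, np.float64(0.0909))
```

```bash
python3 -c "
from plant import job; print(job.finish_job())"
```

```text
the job is handed in; nothing more can be done
None
```

The specimen plate is flush on the stage with the index pin up through its hole, the clip is against its stop (measured 1.40 rad), and the job was handed in at about 27 s.

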